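# Reload the bush-pressing fixture from the bottom of a weighted link magazine

## Robot

A 6-joint arm with a two-finger parallel gripper is mounted at the origin on the work surface. World frame = base frame: x ahead of the robot, y to its left, z up, the work surface at z = 0. Lengths are in mm, angles in degrees, forces in N, time in s.
With the tool pointing down it reaches from about 350 to 850 mm from the base axis. Payload 8.1 kg.
Tool frame: the origin (TCP) lies at the very end of the fingers, on their centre line; the grasp point (between the pads) lies 19 mm behind it (r.grip_depth is the distance from the TCP to the grasp point, in mm); y points along the fingers, z is the direction in which the jaws open and shut, and the axes are right-handed (so a half turn about y gives the same grasp; the last joint's range is limited). The gripper opens to 85 mm and grips with 20 to 120 N. Pads are 22 mm wide; open, the fingers measure 114 mm over their backs; the gripper's body (76 mm by 85 mm) begins 54 mm behind the grasp point. The pads swing forward as they close: fully open they stand 13 mm farther back than shut.
Start: joints at [-68.148, 7.471, 85.268, -0, 87.261, -4.893], TCP at [270.038, -535.803, 231.292] pointing down, gripper open.
Joint ranges: [-169.43, 169.43], [-51.17, 129.36], [1.28, 143.12], [-76.62, 256.62], [0, 156.53], [-152.29, 152.29]. Speed limits (degrees/s): [136.94, 136.94, 159.86, 180, 180, 180].

## Interface

Orientations are given as [roll, pitch, yaw] about the fixed x, y, z axes, in that order (R = Rz(yaw) Ry(pitch) Rx(roll)).
In Python, from bench import readout, eyes, r gives the robot as it stands. The module is installed in compiled form; this text tells all that it offers.
- The arm moves only by the tool move_arm, never from a script. Its argument "motion" is text: rows parted by semicolons, each of 6 numbers parted by spaces: the shift along the world's x, y, z in cm, then the turn, a rotation vector about the world's x, y, z in degrees. A call has 1 to 10 rows; each row is the pose to reach, as a shift and turn from the pose commanded when the call began; what a row does not reach only later rows make up. A row lasts 1/12 s, in which the tool goes at most 41.7 mm and 7.16 degrees, less where a joint would pass 70% of its speed; a pose out of reach is approached as far as the arm can. A call with a gripper value outside its range is refused whole. "fingers" is the finger opening in cm, from 0 to 8.54, set as the call begins (left out, the last holds). The fingers move at their own pace and stop on an object; "squeeze" is the grip in N (left out, the last holds). Time passes only in rows, so rows that repeat a pose let the fingers close. It gives the time, the measured TCP pose, the force and the opening at its end, in the units of the state.
- readout.sense(): the state, without advancing time (a new reading comes with each control period).
- eyes.snapshot(name): name is "scene" or "top"; returns a dict with "image" (400x640x3 uint8, blue, green, red), "fx", "fy", "cx", "cy" (pixels), "world_to_cam" (4x4, takes a point from world to camera coordinates). Camera axes: x right, y down, z forward; pixel columns grow to the right and rows downward; lengths in mm; the calibration is good to about 2 mm. A picture is of the moment at which its call begins. There is no depth.
- r.hand_in(): hands the job in, once; it reports no verdict.
The state is a dict: "time": time; "joint_pos": joint angles; "qd": joint speeds; "joint_efforts": joint torques, N m; "tool_pos": TCP position; "tcp_rot": TCP orientation; "ft_force": force on the tool from outside, world axes, zero at the start; "wrist_torque": the same for the moment, N m; "finger_gap": finger opening in mm.
Only numpy, scipy, OpenCV 4.12 (cv2) and the standard library are available. Lean on these libraries where they do the work, as an engineer would, in place of code of your own. Each camera call takes 0.05 s, during which the arm holds its last target. There are 200 camera calls.

## Task

Reload the bush-pressing fixture. First take the finished link (the one with bushes) out of the fixture and lay it flat across the two timber bearers of the rack, beside the link already there. Then draw the bottom link straight out from under the weighted stack in the magazine, without touching, lifting or tipping the weight or the links above it, and set it down gently in the fixture, flat on the bed between the pins; leave the tin, pot and oil can where they are.

Things in the scene. Friction and masses are not known exactly. Their poses are not given: they have to be found in the camera images.
- magazine: Fixed gravity magazine: a flat stack of links on a 26 mm wide floor rail, between four corner angles (tops 87 mm above the bench), a weight on top. Origin: at bench height under the middle of the gate's front face; x points from the gate into the magazine, along the links; z up. The gate's slot, 7.5 mm high, lets one link out towards -x; its bar holds the others back. Links have 2 mm side play.
- delivery (a point): Point on top of the magazine's delivery rail, 100 mm in front of the gate, axes as the magazine's. The rail (26 mm wide, top 45 mm above the bench and 35 above the base plate) continues the floor to 140 mm in front of the gate. A link drawn out until its centre is here is clear of the gate and lies steady, to be let go and taken by its middle. The stack then settles 5 mm on to the floor.
- blank_c (a point): The bottom link, a loose plain flat steel bar with round ends and a hole in each: 180 x 40 x 5 mm, 0.26 kg. Point: its centre, half-way up; x along it, z up. It lies on the magazine floor, started through the slot: 60 to 75 mm stands out in front of the gate, 7 mm wider than the rail on both sides, so it can be gripped across its 40 mm width from above; the rest lies under the stack.
- second_c (a point): The link that lies on the bottom link inside the magazine (same size, stays there). Point: its centre; x along its length, z up.
- third_c (a point): The link on top of the second one (same size, stays there). Point: its centre; x along its length, z up.
- weight_c (a point): The loose weight on top of the stack: a dark cast-iron bar 160 x 38 x 15 mm with a bent-rod handle, 0.5 to 0.8 kg; drawing the bottom link from under the stack takes about 10 to 20 N; at the start its handle's top is 94 mm above the bench. Point: centre of the bar; x along it, z up.
- fixture_bed (a point): Fixed bush-pressing fixture: base plate 250 x 120 x 12 mm with a bed (24 mm wide, a 38 mm round anvil at each end). Point: centre of the bed's top, 40 mm above the bench; x along the bed, z up. Six 12 mm dome-topped pins, 12 mm above the bed, locate a link: at x = +-62, y = +-28.5 mm and x = +-99.5, y = 0; play 2.5 mm at each side, 3.5 at each end. Free finger room for x within +-50 mm.
- finished_c (a point): The finished link, at the start lying in the fixture: the same flat bar (180 x 40 x 5 mm, 0.32 kg in all) with a steel bush in each end, 27 mm in diameter, flush below and standing 15 mm above the bar, 140 mm apart. Point: centre of the bar, half-way up its 5 mm thickness; x along its length, z up. Grip it across its 40 mm width at the middle.
- rack_free (a point): Fixed rack: plywood board 230 x 180 x 12 mm with two timber bearers (22 mm wide, 176 long, tops 34 mm above the bench) along y at x = +-55 mm. Point: middle of the free room, level with the bearers' tops; x runs across the bearers, the way a link lies; z up. A finished link (fixed) lies there with its centre at y = +90 mm from this point; the bearers are free from y = +65 to -58 mm.
- grease_tin: Round steel tin with a lid and a paper band, 77 mm diameter, 70 mm high, standing behind the fixture. Origin: centre of its underside. Not to be moved.
- bush_pot: Grey plastic pot holding bushes, 84 mm diameter, 80 mm high over the bushes, standing behind the rack, beside the oil can. Origin: centre of its underside. Not to be moved.
- oil_can: Conical steel oil can with a bent spout, 68 mm diameter, 168 mm high, standing behind the rack. Origin: centre of its underside. Not to be moved.
Mind the look-alikes: they are no part of the job. Leave any orange or purple look-alike of the part that bears blank_c alone.

How it is judged (in metres and radians):
On the way, in this order (a step that is already met when the one before it is completed fails the run):
1. the finished link lies flat across the rack's bearers, beside the other (x of finished_c in the frame of rack_free between -0.035 and 0.035 m and y of finished_c in the frame of rack_free between -0.055 and 0.045 m and z of finished_c in the frame of rack_free between -0.002 and 0.006 m and angle between finished_c's own z axis and vertical below 0.06 rad and angle between the x axis of finished_c and the x axis of rack_free, either way round below 0.3 rad and linear speed of finished below 0.02 m/s and angular speed of finished below 0.1 rad/s and contact force between the fingers and finished below 0.5 N), for 0.2 s.
2. the bottom link is drawn out clear of the gate, the stack and its weight settled level in the magazine (x of blank_c in the frame of magazine below -0.09 m and x of second_c in the frame of magazine between 0.09 and 0.11 m and z of second_c in the frame of magazine between 0.043 and 0.052 m and x of third_c in the frame of magazine between 0.09 and 0.11 m and z of third_c in the frame of magazine between 0.048 and 0.057 m and x of weight_c in the frame of magazine between 0.085 and 0.115 m and z of weight_c in the frame of magazine between 0.058 and 0.068 m and angle between weight_c's own z axis and vertical below 0.05 rad and linear speed of weight below 0.02 m/s and angular speed of weight below 0.1 rad/s), for 0.1 s.
At the end, for the whole second after the job is handed in: Drawn link flat on the fixture bed between the pins (within 6 mm lengthwise, 5 mm sideways); finished link flat across the bearers, near the middle of the free room (35 mm lengthwise, 45 mm sideways, 0.3 rad); other links and weight level in the magazine; all at rest (x of finished_c in the frame of rack_free between -0.035 and 0.035 m and y of finished_c in the frame of rack_free between -0.055 and 0.045 m and z of finished_c in the frame of rack_free between -0.002 and 0.006 m and angle between finished_c's own z axis and vertical below 0.06 rad and angle between the x axis of finished_c and the x axis of rack_free, either way round below 0.3 rad and linear speed of each of finished, blank, weight below 0.02 m/s and angular speed of each of finished, blank, weight below 0.1 rad/s and x of blank_c in the frame of fixture_bed between -0.006 and 0.006 m and y of blank_c in the frame of fixture_bed between -0.005 and 0.005 m and z of blank_c in the frame of fixture_bed between -0.0005 and 0.0055 m and angle between blank_c's own z axis and vertical below 0.04 rad and angle between the x axis of blank_c and the x axis of fixture_bed, either way round below 0.09 rad and x of second_c in the frame of magazine between 0.09 and 0.11 m and z of second_c in the frame of magazine between 0.043 and 0.052 m and x of third_c in the frame of magazine between 0.09 and 0.11 m and z of third_c in the frame of magazine between 0.048 and 0.057 m and x of weight_c in the frame of magazine between 0.085 and 0.115 m and z of weight_c in the frame of magazine between 0.058 and 0.068 m and angle between weight_c's own z axis and vertical below 0.05 rad); the robot touches nothing.
It fails at once if the weight or the links above the bottom one are touched by the robot (contact force between any of the fingers, the arm and weight above 1 N or contact force between any of the fingers, the arm and second above 1 N or contact force between any of the fingers, the arm and third above 1 N).
It fails at once if the weight is tipped or lifted (angle between weight_c's own z axis and vertical above 0.15 rad or z of weight_c in the frame of magazine above 0.076 m).
It fails at once if the link is pressed down hard in the fixture (contact force between blank and fixture above 60 N).
It fails at once if the link is dropped into the fixture (faster than 0.4 m/s just above the bed) (linear speed of blank above 0.4 m/s and horizontal distance between blank_c and fixture_bed below 0.02 m and z of blank_c in the frame of fixture_bed below 0.03 m).
It fails at once if the tin, pot or oil can is moved by more than 30 mm (distance of any of grease_tin, bush_pot, oil_can from where it was at the start of the episode above 0.03 m).
It also fails if it takes over 70 s, if anything falls off the work surface, if the arm or the gripper's body presses on something with over 40 N, if the wrist force passes 120 N, or if a joint passes its speed limit or range.

## Working session

There is one attempt and no reset: what is moved stays moved. The work goes in short steps, Python scripts to look and compute and a tool call to move; the robot and the scene stay as the last step left them, time stands still between calls to the robot, and variables do not carry over. Pictures are saved under pics/ and viewed, about 8 in all and at most 12, crops included, and the job is handed in when it is done.

Besides the shell and the picture viewer there is one more tool, called after "Emit:" as a command line: name --argument value ..., lists and objects as JSON in quotes. move_arm: Moves the arm, as the interface text tells. Its arguments: {"type":"object","properties":{"motion":{"type":"string"},"fingers":{"type":"number"},"squeeze":{"type":"number"}},"required":["motion"]}

```bash
mkdir -p pics; cat > h.py <<'E'
import numpy as np, cv2
from bench import readout, eyes, r
def snap(n,tag):
    s=eyes.snapshot(n); cv2.imwrite(f'pics/{tag}.png',s['image']); np.savez(f'pics/{tag}.npz',**{k:s[k] for k in s}); return s
def load(tag): return dict(np.load(f'pics/{tag}.npz'))
def ray(s,uv):
    M=np.array(s['world_to_cam']);R=M[:3,:3];t=M[:3,3]
    o=-R.T@t; d=R.T@np.array([(uv[0]-s['cx'])/s['fx'],(uv[1]-s['cy'])/s['fy'],1.]); return o,d/np.linalg.norm(d)
def onz(s,uv,z):
    o,d=ray(s,uv); return o+d*(z-o[2])/d[2]
def tri(s1,u1,s2,u2):
    o1,d1=ray(s1,u1);o2,d2=ray(s2,u2)
    A=np.stack([d1,-d2],1); k=np.linalg.lstsq(A,o2-o1,rcond=None)[0]
    p,q=o1+d1*k[0],o2+d2*k[1]; return (p+q)/2,np.linalg.norm(p-q)
def proj(s,p):
    M=np.array(s['world_to_cam']);c=M[:3,:3]@np.array(p,float)+M[:3,3]
    return c[0]/c[2]*s['fx']+s['cx'],c[1]/c[2]*s['fy']+s['cy']
E
python3 - <<'E'
from h import *
np.set_printoptions(precision=2,suppress=True)
for n in('scene','top'):
    s=snap(n,n+'0'); M=np.array(s['world_to_cam']); print(n,s['fx'],s['cx'],s['cy'],-M[:3,:3].T@M[:3,3],M[:3,:3])
print(readout.sense())
E
```

```text
scene 417.88951707544044 320.297169647675 201.02191064330154 [847.89 516.15 959.17] [[-0.83  0.55  0.02]
 [ 0.44  0.68 -0.59]
 [-0.33 -0.48 -0.81]]
top 474.95516444147773 315.6352987545689 195.3218530892967 [ 300.52   26.7  1234.42] [[-0.02 -1.   -0.  ]
 [-0.99  0.02 -0.15]
 [ 0.15 -0.   -0.99]]
{'time': 0.1, 'joint_pos': array([-68.15,   7.51,  85.32,  -0.  ,  87.26,  -4.89]), 'qd': array([-0.02, -0.1 , -0.17,  0.16, -0.09, -0.04]), 'joint_efforts': array([  0.  , -57.1 , -50.19,  -0.  ,   0.01,  -0.  ]), 'tool_pos': array([ 269.82, -535.34,  230.32]), 'tcp_rot': array([ -90.1 ,    0.01, -153.26]), 'ft_force': array([ 0.29, -0.13, -0.39]), 'wrist_torque': array([0.  , 0.02, 0.01]), 'finger_gap': 85.4423313554479}
```

View pics/scene0.png

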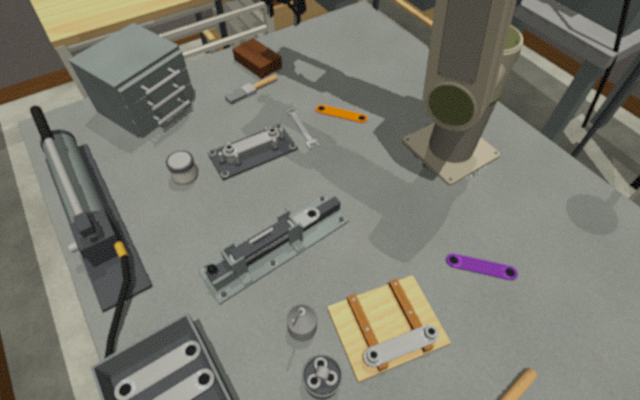

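View pics/top0.png

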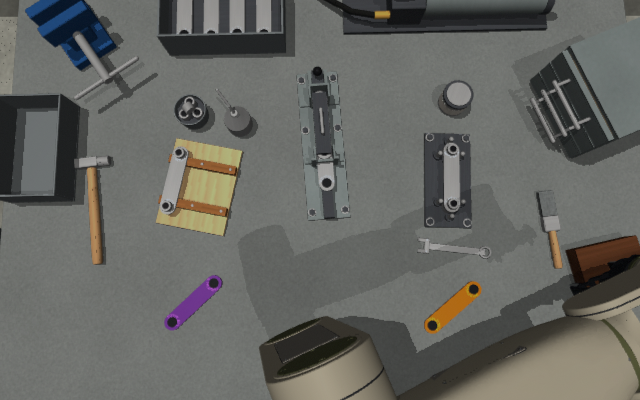

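The scene view shows the fixture at about (255,150), the magazine at about (275,245) and the rack at about (390,325). In the top view they are at (448,180), (322,145) and (200,188). I'll make one enlarged composite for accurate pixels.

```bash
python3 - <<'E'
from h import *
def crop(tag,u,v,w,h,k):
    im=load(tag)['image'][v:v+h,u:u+w]; im=cv2.resize(im,None,fx=k,fy=k,interpolation=cv2.INTER_CUBIC)
    for i in range(0,w,10):
        if (u+i)%20==0: cv2.putText(im,str(u+i),(i*k,8),0,.3,(0,255,255)); cv2.line(im,(i*k,8),(i*k,14),(0,255,255))
    for j in range(0,h,10):
        if (v+j)%20==0: cv2.putText(im,str(v+j),(0,j*k+4),0,.3,(0,255,255)); cv2.line(im,(22,j*k),(28,j*k),(0,255,255))
    return im
a=crop('top0',290,60,70,170,3.5.__int__() if 0 else 3); b=crop('top0',415,120,65,120,3); c=crop('top0',150,130,100,110,3)
d=crop('scene0',190,190,170,120,3);e=crop('scene0',200,110,110,75,3); f=crop('scene0',320,270,140,110,3)
C=np.zeros((600,800,3),np.uint8)
def put(im,x,y):
    h=min(im.shape[0],600-y);w=min(im.shape[1],800-x);C[y:y+h,x:x+w]=im[:h,:w]
put(a,0,0);put(b,215,0);put(d,215,365-125+0+0) if 0 else None
put(e,420,0);put(d,215,240);put(b,215,0)
cv2.imwrite('pics/comp1.png',C)
C[:]=0;put(c,0,0);put(f,310,0);cv2.imwrite('pics/comp2.png',C[:340])
E
```

```text
(no output)
```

View pics/comp1.png

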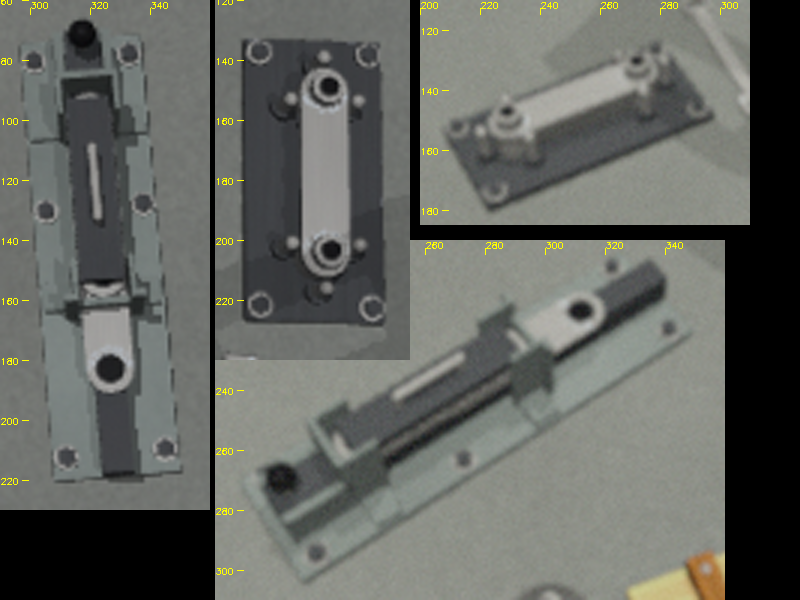

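View pics/comp2.png

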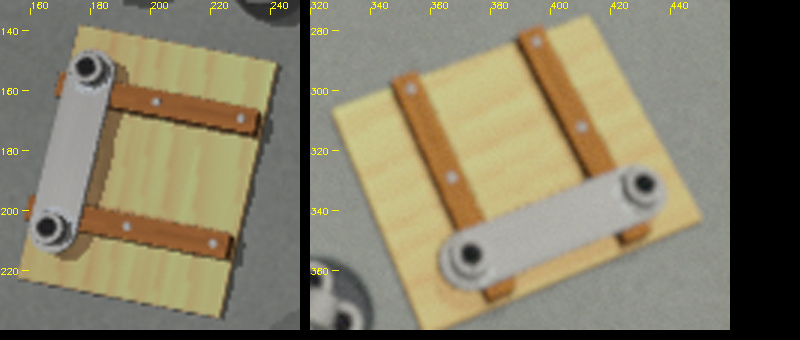

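The crops show these features:
- **Finished link:** bores at top (453,149) and (453.7,203), scene (229,147) and (272,131).
- **Blank:** front hole at top (326.7,182.7), scene (311.7,213.3).
- **Rack link:** bores at top (179,152) and (166,206). The bearer screws are also visible.

Next I refine these by centroid and triangulate.

```bash
cat > m.py <<'E'
from h import *
np.set_printoptions(precision=1,suppress=True)
T,S=load('top0'),load('scene0')
def refine(s,uv,dark=True,rad=5,q=.5):
    g=cv2.cvtColor(s['image'],cv2.COLOR_BGR2GRAY).astype(float); g=g if dark else 255-g
    u,v=int(round(uv[0])),int(round(uv[1]))
    w=g[v-rad:v+rad+1,u-rad:u+rad+1]; lo,hi=w.min(),np.percentile(w,80); t=lo+q*(hi-lo)
    n,l,st,c=cv2.connectedComponentsWithStats((w<t).astype(np.uint8),connectivity=4)
    yx=np.argwhere(w<t); k=yx[np.argmin(((yx-rad)**2).sum(1))]; L=l==l[k[0],k[1]]
    L=cv2.dilate(L.astype(np.uint8),np.ones((3,3)))>0
    W=np.clip(hi-w,0,None)*0+np.clip((lo+.8*(hi-lo))-w,0,None); W=W*L
    yy,xx=np.mgrid[v-rad:v+rad+1,u-rad:u+rad+1]
    return np.array([(W*xx).sum(),(W*yy).sum()])/W.sum()
a=lambda x,y:(290+x/3-.33,60+y/3-.33); b=lambda x,y:(415+(x-215)/3-.33,120+y/3-.33)
e=lambda x,y:(200+(x-420)/3-.33,110+y/3-.33); d=lambda x,y:(190+(x-215)/3-.33,190+(y-240)/3-.33)
c=lambda x,y:(150+x/3-.33,130+y/3-.33); f=lambda x,y:(320+(x-310)/3-.33,270+y/3-.33)
E
python3 - <<'E'
from m import *
def go(n,t,s,dark=True,rt=4,rs=4):
    u,v=refine(T,t,dark,rt),refine(S,s,dark,rs); p,g=tri(T,u,S,v); print(n,np.array(t),u,np.array(s),v,'->',p,'gap %.1f'%g); return p
go('fin far',b(329,86),e(508,112)); go('fin near',b(331,250),e(637,62))
go('blank hole',a(110,368),d(580,310),rt=6,rs=6)
go('rack bush1',c(87,67),f(471,254)); go('rack bush2',c(48,228),f(644,184))
for n,t,s in(('s1',c(155,102),f(452,176)),('s2',c(240,118),f(410,88)),('s3',c(126,226),f(582,126)),('s4',c(213,244),f(537,41))): go(n,t,s,False,3,3)
# rack board corners z=12, fixture bolts z~12..; magazine base corners
for n,t,s in(('rackA',c(78,25),f(420,327)),('rackB',c(278,65),f(333,112)),('rackC',c(222,318),f(588,15)),('rackD',c(18,278),f(702,217)),
 ('fixpl1',b(243,38),e(490,210)),('fixpl2',b(382,40),e(443,128)),('fixpl3',b(383,325),e(655,40)),('fixpl4',b(243,320),e(713,115)),
 ('railend L',a(102,474),d(665,283)),('railend R',a(135,470),d(655,262)),
 ('magbolt nearL',a(66,457),d(669,328)),('magbolt nearR',a(166,449),d(613,267)),('magbolt farL',a(34,62),d(316,553)),
 ('handle n',a(100,217),d(463,356)),('handle f',a(92,145),d(396,398)),('knob',a(82,33),d(283,475))):
    p,g=tri(T,t,S,s); print(n,p,'%.1f'%g)
E
```

```text
fin far [452.7 148.3] [452.7 148.3] [229. 147.] [228.5 146.6] -> [ 593.3 -325.7   61.8] gap 1.4
fin near [453.3 203. ] [453.4 203. ] [272.  130.3] [271.9 129.7] -> [ 453.3 -317.5   62.5] gap 1.9
blank hole [326.3 182.3] [326.3 182.4] [311.3 213. ] [311.5 213.2] -> [514.6  -3.   52. ] gap 1.7
rack bush1 [178.7 152. ] [178.2 151.8] [373.3 354.3] [373.2 354.3] -> [602.1 372.8  54.9] gap 1.8
rack bush2 [165.7 205.7] [165.1 205.2] [431. 331.] [431.  330.8] -> [465.3 402.7  55.1] gap 1.9
s1 [201.3 163.7] [201.4 163.4] [367.  328.3] [366.9 328.6] -> [574.5 317.6  36.7] gap 1.9
s2 [229.7 169. ] [229.6 169.1] [353. 299.] [353.4 298.9] -> [558.1 244.6  36.5] gap 1.6
s3 [191.7 205. ] [191.7 205.1] [410.3 311.7] [410.2 311.8] -> [467.  341.   35.6] gap 1.6
s4 [220.7 211. ] [220.4 210.8] [395.3 283.3] [395.2 283.2] -> [450.5 267.4  36.1] gap 1.4
rackA [651.2 389.1  17. ] 3.8
rackB [612.2 217.1   4. ] 2.2
rackC [388.7 264.9   8.6] 3.4
rackD [427.4 440.2  10.6] 2.3
fixpl1 [ 650.9 -267.     9. ] 4.0
fixpl2 [ 644.8 -388.9   10.8] 5.9
fixpl3 [ 397.1 -375.5   12.7] 7.0
fixpl4 [ 402.3 -254.4    8.8] 1.1
railend L [427.5   5.   36. ] 0.2
railend R [426.7 -19.6  41.2] 8.4
magbolt nearL [444.5  35.9  15.7] 1.5
magbolt nearR [449.  -49.8  14.3] 3.3
magbolt farL [804.2  56.6  12.3] 0.4
handle n [634.1   3.7  90.7] 4.1
handle f [697.6   8.3  88.7] 2.8
knob [801.4  14.4  77. ] 3.6
```

Measured positions agree with the sizes given:
- **Finished link:** bores 140.2 mm apart, centre (523.4,-321.5), angle -3.3°.
- **Rack:** link bores 140.0 mm apart, rack x axis -12.5°, rack_free about (514,299).
- **Blank:** hole at (514.6,-3.0), about 72 mm protruding; magazine axis +3.4°, gate at about (567,1).
- **Heights:** all read 1–2.5 mm high, a consistent bias.

Moving over the fixture now.

Emit:
move_arm --motion "3 2.5 -0.5 0 0 -3.5; 6 5 -1.5 0 0 -7; 9 7.6 -2.5 0 0 -10.5; 12 10.1 -3.5 0 0 -14; 15 12.6 -4.5 0 0 -18; 18 15.2 -6 0 0 -22; 21 17.7 -7.5 0 0 -26; 23.5 19.8 -9 0 0 -29; 25.3 21.4 -10.5 0 0 -30; 25.3 21.4 -10.5 0 0 -30" --fingers 8.0 --squeeze 60

```text
time: 0.93
tool_pos: [524.2, -316.5, 121.7]
tcp_rot: [-90.3, -0.2, 176.9]
ft_force: [-0.5, 0.2, 0.2]
finger_gap: 80.1
```

Emit:
move_arm --motion "0 0 -2 0 0 0; 0 0 -4 0 0 0; 0 0 -5 0 0 0; 0 0 -5 0 0 0; 0 0 -5 0 0 0"

```text
time: 1.35
tool_pos: [522.3, -321.7, 75.8]
tcp_rot: [-90.1, -0.1, 176.7]
ft_force: [-0.2, -0.3, 0.3]
finger_gap: 80.1
```

```bash
python3 - <<'E'
from h import *
s=readout.sense(); print({k:np.round(s[k],2) for k in('time','tool_pos','tcp_rot','ft_force','joint_pos')})
a=snap('top','t1');b=snap('scene','s1')
A=cv2.resize(a['image'][90:250,390:520],None,fx=3,fy=3,interpolation=cv2.INTER_CUBIC);B=cv2.resize(b['image'][90:250,180:310],None,fx=3,fy=3,interpolation=cv2.INTER_CUBIC)
cv2.imwrite('pics/v5.png',np.hstack([A,B]))
E
```

```text
{'time': np.float64(1.35), 'tool_pos': array([ 522.27, -321.7 ,   75.75]), 'tcp_rot': array([-9.0060e+01, -9.0000e-02,  1.7672e+02]), 'ft_force': array([-0.2 , -0.35,  0.34]), 'joint_pos': array([-36.42,  16.6 ,  91.59,  -0.  ,  71.92,  56.86])}
```

View pics/v5.png

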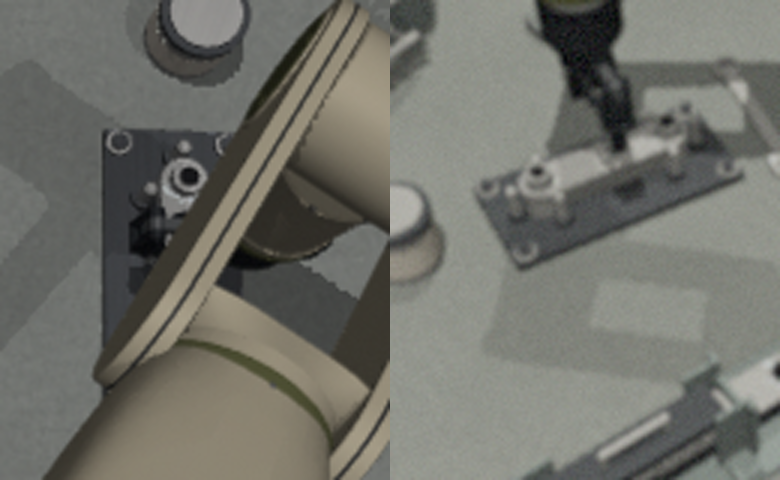

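The gripper is centred over the middle of the finished link in both views, with a finger on each side. Descending and gripping.

Emit:
move_arm --motion "0.1 0 -2 0 0 0; 0.1 0 -4 0 0 0; 0.1 0 -5.1 0 0 0; 0.1 0 -5.1 0 0 0; 0.1 0 -5.1 0 0 0"

```text
time: 1.87
tool_pos: [523.9, -321.8, 25.5]
tcp_rot: [-90.0, -0.0, 176.7]
ft_force: [-0.1, -0.6, 0.6]
finger_gap: 80.2
```

Emit:
move_arm --motion "0 0 0 0 0 0; 0 0 0 0 0 0; 0 0 0 0 0 0; 0 0 0 0 0 0; 0 0 0 0 0 0; 0 0 0 0 0 0; 0 0 0 0 0 0; 0 0 0 0 0 0" --fingers 3.0 --squeeze 60

```text
time: 2.53
tool_pos: [524.9, -322.4, 26.9]
tcp_rot: [-89.9, 0.1, 176.8]
ft_force: [-1.9, 1.0, 5.7]
finger_gap: 38.1
```

Emit:
move_arm --motion "0 0 0 0 0 0; 0 0 0.5 0 0 0; 0 0 1.5 0 0 0; 0 0 3 0 0 0; 0 0 5 0 0 0; 0 0 7 0 0 0; 0 0 9 0 0 0; 0 0 11 0 0 0; 0 0 12 0 0 0; 0 0 12 0 0 0"

```text
time: 3.37
tool_pos: [525.6, -323.0, 149.2]
tcp_rot: [-89.8, 0.3, 176.7]
ft_force: [-0.1, -0.3, -2.6]
finger_gap: 37.9
```

```bash
python3 - <<'E'
from h import *
s=readout.sense(); print({k:np.round(s[k],2) for k in('time','tool_pos','tcp_rot','ft_force','finger_gap')})
b=snap('scene','s2')
cv2.imwrite('pics/v6.png',cv2.resize(b['image'][40:220,150:350],None,fx=3,fy=3,interpolation=cv2.INTER_CUBIC))
E
```

```text
{'time': np.float64(3.37), 'tool_pos': array([ 525.64, -322.99,  149.19]), 'tcp_rot': array([-89.82,   0.27, 176.74]), 'ft_force': array([-0.1 , -0.33, -2.58]), 'finger_gap': np.float64(37.91)}
```

View pics/v6.png

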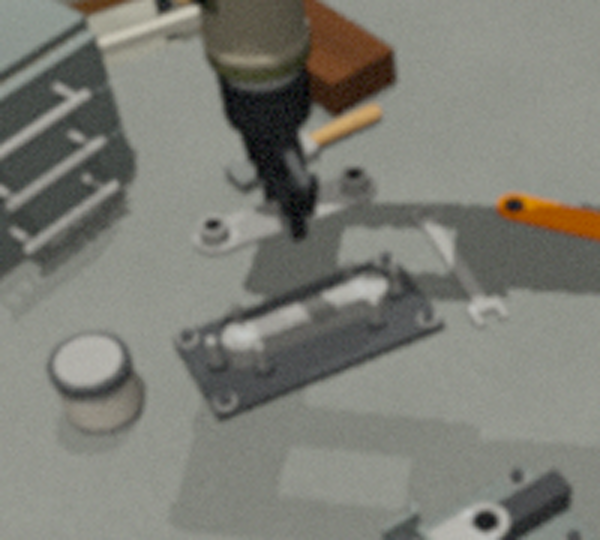

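The finished link is lifted level and held at its middle. The bed is visible at about (310,325) in the crop. Carrying it to the rack.

Emit:
move_arm --motion "0 1 0 0 0 -0.2; 0 3 0.5 0 0 -0.5; 0 6 1 0 0 -1; 0 9.2 1 0 0 -1.5; 0 12.4 1 0 0 -2; 0 15.6 1 0 0 -2.5; 0 18.8 1 0 0 -3; 0 22 1 0 0 -3.5; 0 25.2 1 0 0 -4; 0 28.4 1 0 0 -4.5"

```text
time: 4.25
tool_pos: [522.2, -35.4, 153.1]
tcp_rot: [-90.0, -0.2, 172.2]
ft_force: [1.2, -0.2, -3.0]
finger_gap: 38.2
```

Emit:
move_arm --motion "0 3.2 0 0 0 -0.5; -0.1 6.4 0 0 0 -1; -0.2 9.6 0 0 0 -1.5; -0.3 12.8 0 0 0 -2; -0.4 16 0 0 0 -2.5; -0.5 19.2 0 0 0 -3; -0.6 22.4 0 0 0 -3.5; -0.8 25.6 0 0 0 -4; -0.9 28.8 -1 0 0 -4.5; -1.1 31.5 -2 0 0 -4.8"

```text
time: 5.08
tool_pos: [511.5, 279.6, 133.7]
tcp_rot: [-90.0, -0.1, 167.5]
ft_force: [0.6, -0.1, -2.8]
finger_gap: 38.4
```

Emit:
move_arm --motion "0 1.5 -1 0 0 0; 0 2.2 -1.5 0 0 0; 0 2.2 -2 0 0 0; 0 2.2 -2 0 0 0; 0 2.2 -2 0 0 0; 0 2.2 -2 0 0 0; 0 2.2 -2 0 0 0"

```text
time: 5.67
tool_pos: [513.7, 298.3, 116.1]
tcp_rot: [-90.0, 0.1, 167.4]
ft_force: [-0.0, -0.8, -3.9]
finger_gap: 37.9
```

```bash
python3 - <<'E'
from h import *
s=readout.sense(); print({k:np.round(s[k],2) for k in('time','tool_pos','tcp_rot','ft_force','finger_gap','qd')})
E
```

```text
{'time': np.float64(5.67), 'tool_pos': array([513.74, 298.35, 116.1 ]), 'tcp_rot': array([-9.0030e+01,  6.0000e-02,  1.6736e+02]), 'ft_force': array([-0.02, -0.76, -3.88]), 'finger_gap': np.float64(37.86), 'qd': array([ 0.12, -0.04, -0.27,  0.15, -0.01,  0.07])}
```

Emit:
move_arm --motion "0 0 -1.5 0 0 0; 0 0 -3.5 0 0 0; 0 0 -5.5 0 0 0; 0 0 -7.5 0 0 0; 0 0 -8.5 0 0 0; 0 0 -9 0 0 0; 0 0 -9 0 0 0; 0 0 -9.2 0 0 0; 0 0 -9.2 0 0 0; 0 0 -9.2 0 0 0"

```text
time: 6.5
tool_pos: [514.0, 299.6, 24.7]
tcp_rot: [-90.1, 0.1, 167.4]
ft_force: [0.4, 0.3, -3.1]
finger_gap: 38.4
```

Emit:
move_arm --motion "0 0 -0.1 0 0 0; 0 0 -0.2 0 0 0; 0 0 -0.3 0 0 0; 0 0 -0.3 0 0 0; 0 0 -0.3 0 0 0"

```text
time: 6.92
tool_pos: [513.4, 299.4, 21.0]
tcp_rot: [-90.0, 0.0, 167.5]
ft_force: [-1.7, -0.8, 3.6]
finger_gap: 38.0
```

Contact at TCP z of about 21, as expected. Releasing, then lifting away.

Emit:
move_arm --motion "0 0 0 0 0 0; 0 0 0 0 0 0; 0 0 0 0 0 0; 0 0 0 0 0 0; 0 0 0 0 0 0; 0 0 0 0 0 0; 0 0 0 0 0 0" --fingers 7.5

```text
time: 7.5
tool_pos: [513.0, 299.2, 20.3]
tcp_rot: [-90.0, 0.0, 167.4]
ft_force: [-0.3, -0.7, 0.8]
finger_gap: 75.0
```

Emit:
move_arm --motion "0 0 1 0 0 0; 0 0 3 0 0 0; 0 0 6 0 0 0; 0 0 9 0 0 0; 0 0 11 0 0 0; 0 -3 12 0 0 0; 0 -6.5 12 0 0 0; 0 -10 12 0 0 0; 0 -13.5 12 0 0 0; 0 -16 12 0 0 0"

```text
time: 8.33
tool_pos: [513.0, 136.8, 141.3]
tcp_rot: [-90.0, 0.1, 167.4]
ft_force: [0.8, 0.3, 0.1]
finger_gap: 74.5
```

Emit:
move_arm --motion "-0.5 -3 0 0 0 2; -1.5 -6 0 0 0 4; -2.5 -9 0 0 0 6; -3.5 -12 0 0 0 8; -4 -15 0 0 0 10; -4 -18 0 0 0 12; -4 -20 0 0 0 14; -4 -20 0 0 0 15.8; -4 -20 0 0 0 15.8"

```text
time: 9.08
tool_pos: [473.1, -62.1, 141.2]
tcp_rot: [-90.0, 0.1, -176.8]
ft_force: [-0.2, -0.1, 0.3]
finger_gap: 75.0
```

```bash
python3 - <<'E'
from h import *
s=readout.sense(); print({k:np.round(s[k],2) for k in('time','tool_pos','tcp_rot','ft_force','finger_gap','qd')})
a=snap('top','t3');b=snap('scene','s3')
A=cv2.resize(a['image'][120:320,140:350],None,fx=2,fy=2,interpolation=cv2.INTER_CUBIC);B=cv2.resize(b['image'][190:390,250:460],None,fx=2,fy=2,interpolation=cv2.INTER_CUBIC)
C=cv2.resize(a['image'][110:240,400:500],None,fx=2.0,fy=2.0);C=np.pad(C,((0,140),(0,0),(0,0)))[:400]
cv2.imwrite('pics/v7.png',np.hstack([A,B])[:,:800])
cv2.imwrite('pics/v7b.png',cv2.resize(np.hstack([a['image'][120:240,415:480],b['image'][110:230,200:300]]),None,fx=4,fy=4,interpolation=cv2.INTER_CUBIC))
E
```

```text
{'time': np.float64(9.08), 'tool_pos': array([473.14, -62.11, 141.23]), 'tcp_rot': array([-8.9980e+01,  6.0000e-02, -1.7682e+02]), 'ft_force': array([-0.22, -0.06,  0.29]), 'finger_gap': np.float64(74.95), 'qd': array([ 2.03,  0.19,  0.3 ,  0.36, -0.08,  4.1 ])}
```

View pics/v7.png

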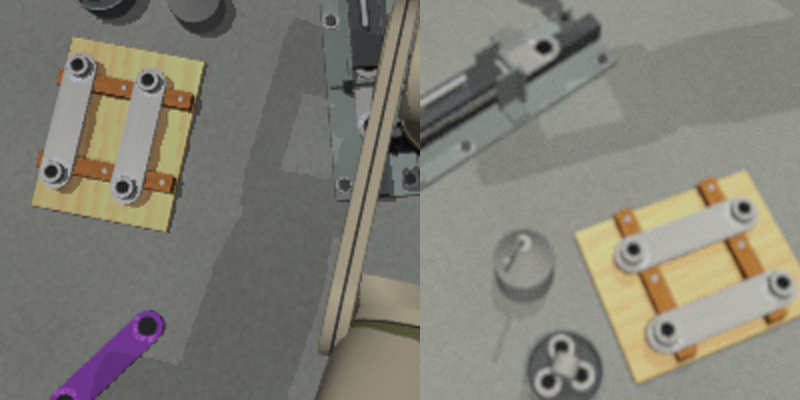

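Both rack links lie flat and parallel on the bearers. The new link's bores are at top (214,160) and (202.5,213.5). Checking the numbers and looking at the emptied fixture for the pins.

```bash
python3 - <<'E'
import m; from m import *
T3,S3=load('t3'),load('s3')
for t,s in(((213.7,159.7),(356.3,314.3)),((202.2,213.2),(411.7,294.3))):
    u,v=refine(T3,t,True,4),refine(S3,s,True,4);print(u,v,*tri(T3,u,S3,v))
E
```

```text
[213.4 159.4] [356.3 314.2] [580.1 282.6  55.3] 1.881666234818704
[200.7 213.1] [411.6 293.4] [443.5 313.   55.1] 1.8014494930602778
```

View pics/v7b.png

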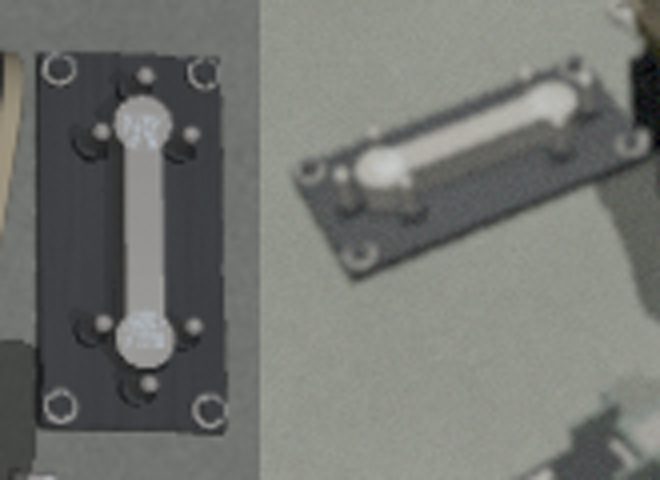

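The fixture is empty and the pins are clear. In the top crop the end pins are at (147,76) and (150,384), the side pins at (101,132), (192,134), (103,324) and (195,326). The finished link measures centre (511.8,297.8), z fine. Computing the bed centre from the pins.

```bash
python3 - <<'E'
from m import *
T3,S3=load('t3'),load('s3')
P=[]
for x,y in((147,76),(150,384),(101,132),(192,134),(103,324),(195,326)):
    u=refine(T3,(415+x/4-.38,120+y/4-.38),False,3); P.append(onz(T3,u,53.)); print(u,P[-1])
P=np.array(P); print('end mid',P[:2].mean(0),'side mid',P[2:].mean(0), 'dirs',np.degrees(np.arctan2(*(P[0]-P[1])[[1,0]])),np.degrees(np.arctan2(*((P[2]+P[3]-P[4]-P[5])[[1,0]]))),np.linalg.norm(P[0]-P[1]),np.linalg.norm(P[2]-P[4]),np.linalg.norm(P[2]-P[3]))
F=[onz(T,refine(T,b(*q),True,4),61.5) for q in((329,86),(331,250))]; print('fin',np.mean(F,0))
# scene check: project of side pins
for p in P: print(np.array(proj(S3,p)), (np.array(proj(S3,p))-[200,110])*4+[260,0])
E
```

```text
[451.1 138.4] [ 622.3 -326.3   53. ]
[452.  215.4] [ 423.9 -315.5   53. ]
[440.  152.3] [ 586.3 -295.7   53. ]
[462.4 153. ] [ 583.2 -352.7   53. ]
[440.5 200.2] [ 462.9 -289.1   53. ]
[463.2 201. ] [ 459.7 -345.9   53. ]
end mid [ 523.1 -320.9   53. ] side mid [ 523.  -320.8   53. ] dirs -3.1125904065361096 -3.106598111753361 198.68783298041444 123.50392780647975 57.12831603300104
fin [ 524.  -322.3   61.5]
[219.7 152.4] [338.6 169.7]
[280.5 128.5] [582.2  74.2]
[235.6 154. ] [402.5 176.1]
[227.8 141.6] [371.2 126.3]
[273.7 138.8] [555.  115.1]
[265.4 127.1] [521.5  68.4]
```

Bed centre from the pins is (523.0,-320.9), angle -3.1°, with pin spacings of 198.7, 123.5 and 57.1 mm against 199, 124 and 57. Now to the blank's protruding part.

Emit:
move_arm --motion "1.5 1.5 0 0 0 0.2; 3.5 4 0 0 0 0.2; 5.5 6 0 0 0 0.2; 5.5 6 -1 0 0 0.2; 5.5 6 -3 0 0 0.2; 5.5 6 -5 0 0 0.2; 5.5 6 -6 0 0 0.2; 5.5 6 -6 0 0 0.2; 5.5 6 -6 0 0 0.2; 5.5 6 -6 0 0 0.2" --fingers 7.0

```text
time: 10.02
tool_pos: [528.7, -0.8, 81.5]
tcp_rot: [-90.0, 0.1, -176.6]
ft_force: [-0.1, 0.0, 0.7]
finger_gap: 70.0
```

```bash
python3 - <<'E'
from h import *
s=readout.sense(); print({k:np.round(s[k],2) for k in('time','tool_pos','tcp_rot','ft_force','finger_gap','qd')})
b=snap('scene','s4');a=snap('top','t4')
cv2.imwrite('pics/v9.png',np.hstack([cv2.resize(b['image'][150:300,200:370],None,fx=3,fy=3,interpolation=cv2.INTER_CUBIC),cv2.resize(a['image'][100:250,290:360],None,fx=3,fy=3,interpolation=cv2.INTER_CUBIC)]))
E
```

```text
{'time': np.float64(10.02), 'tool_pos': array([528.71,  -0.79,  81.51]), 'tcp_rot': array([-8.9990e+01,  8.0000e-02, -1.7656e+02]), 'ft_force': array([-0.06,  0.01,  0.71]), 'finger_gap': np.float64(69.99), 'qd': array([-0.11, -0.52, -0.52,  0.04, -0.16, -0.02])}
```

View pics/v9.png

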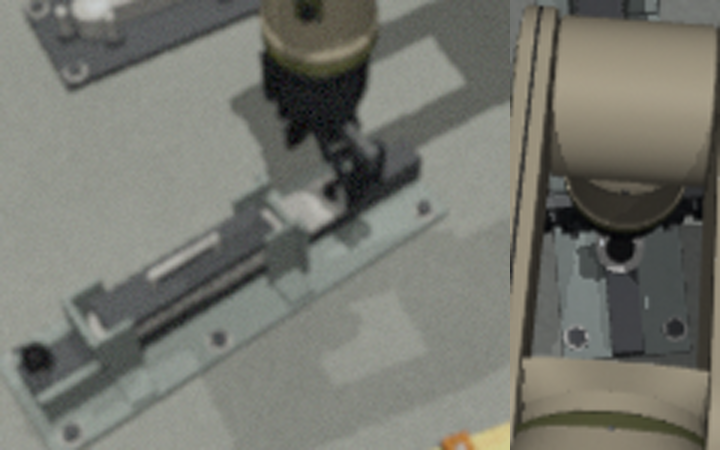

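The gripper straddles the protruding part, in front of the gate and clear of it. Descending and gripping.

Emit:
move_arm --motion "0 -0.1 -1.5 0 0 0; 0 -0.1 -3.5 0 0 0; 0 -0.1 -5 0 0 0; 0 -0.1 -5.2 0 0 0; 0 -0.1 -5.2 0 0 0; 0 -0.1 -5.2 0 0 0"

```text
time: 10.62
tool_pos: [528.9, -2.0, 29.6]
tcp_rot: [-90.0, 0.1, -176.6]
ft_force: [1.1, -0.2, 0.8]
finger_gap: 70.2
```

Emit:
move_arm --motion "0 0 0 0 0 0; 0 0 0 0 0 0; 0 0 0 0 0 0; 0 0 0 0 0 0; 0 0 0 0 0 0; 0 0 0 0 0 0; 0 0 0 0 0 0; 0 0 0 0 0 0" --fingers 3.0 --squeeze 70

```text
time: 11.28
tool_pos: [529.1, -1.8, 30.0]
tcp_rot: [-90.0, 0.1, -176.5]
ft_force: [-2.7, 0.3, 6.8]
finger_gap: 38.2
```

Emit:
move_arm --motion "-0.2 -0.01 0 0 0 0; -0.6 -0.04 0 0 0 0; -1.2 -0.07 0 0 0 0; -1.8 -0.11 0 0 0 0; -2.4 -0.14 0 0 0 0; -3 -0.18 0 0 0 0; -3.6 -0.21 0 0 0 0; -4.2 -0.25 0 0 0 0; -4.8 -0.28 0 0 0 0; -5.4 -0.32 0 0 0 0"

```text
time: 12.12
tool_pos: [476.4, -5.2, 30.0]
tcp_rot: [-90.0, 0.3, -176.6]
ft_force: [6.1, 0.9, 1.3]
finger_gap: 38.0
```

Emit:
move_arm --motion "-0.6 -0.04 0 0 0 0; -1.2 -0.07 0 0 0 0; -1.8 -0.11 0 0 0 0; -2.4 -0.14 0 0 0 0; -3 -0.18 0 0 0 0; -3.6 -0.21 0 0 0 0; -4.2 -0.25 0 0 0 0; -4.8 -0.28 0 0 0 0; -5.4 -0.32 0 0 0 0; -6 -0.36 0 0 0 0"

```text
time: 12.95
tool_pos: [415.8, -8.9, 29.9]
tcp_rot: [-90.0, 0.3, -176.6]
ft_force: [4.5, 0.6, 5.3]
finger_gap: 38.0
```

Emit:
move_arm --motion "-0.3 -0.02 0 0 0 0; -0.3 -0.02 0 0 0 0; -0.3 -0.02 0 0 0 0; -0.3 -0.02 0 0 0 0"

```text
time: 13.28
tool_pos: [412.1, -9.1, 29.7]
tcp_rot: [-90.0, 0.1, -176.6]
ft_force: [-1.1, -0.0, 9.7]
finger_gap: 38.1
```

Emit:
move_arm --motion "0 0 0 0 0 0; 0 0 0 0 0 0; 0 0 0 0 0 0; 0 0 0 0 0 0; 0 0 0 0 0 0; 0 0 0 0 0 0" --fingers 7.5

```text
time: 13.78
tool_pos: [410.7, -8.8, 28.0]
tcp_rot: [-90.0, -0.0, -176.6]
ft_force: [-0.0, 0.8, 0.8]
finger_gap: 74.9
```

Emit:
move_arm --motion "0 0 1 0 0 0; 0 0 3 0 0 0; 0 0 6 0 0 0; 0 0 9 0 0 0; 0 -1 11 0 0 0; 0 -4 11 0 0 0; 0 -7.5 11 0 0 0; 0 -11 11 0 0 0; 0 -14 11 0 0 0; 0 -14 11 0 0 0"

```text
time: 14.62
tool_pos: [411.0, -153.4, 139.6]
tcp_rot: [-89.8, 0.1, -176.7]
ft_force: [-0.1, 0.3, 0.5]
finger_gap: 74.7
```

```bash
python3 - <<'E'
from h import *
s=readout.sense(); print({k:np.round(s[k],2) for k in('time','tool_pos','tcp_rot','ft_force','finger_gap')})
b=snap('scene','s5');a=snap('top','t5')
cv2.imwrite('pics/v10.png',np.hstack([cv2.resize(b['image'][180:310,190:370],None,fx=3,fy=3,interpolation=cv2.INTER_CUBIC),cv2.resize(a['image'][100:230,290:360],None,fx=3,fy=3,interpolation=cv2.INTER_CUBIC)]))
E
```

```text
{'time': np.float64(14.62), 'tool_pos': array([ 411.02, -153.39,  139.59]), 'tcp_rot': array([-8.9840e+01,  6.0000e-02, -1.7674e+02]), 'ft_force': array([-0.11,  0.31,  0.53]), 'finger_gap': np.float64(74.73)}
```

View pics/v10.png

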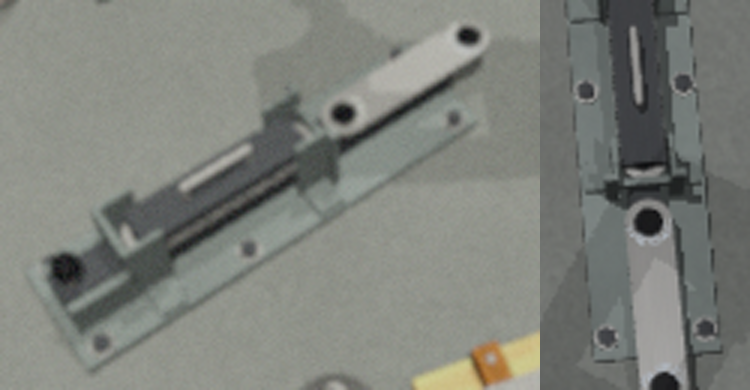

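The link is fully drawn and lies straight on the rail, and the weight is level. Holes are at top (326,173) and (331,227), scene (304,217.5) and (346,191.5). Measuring the link and the stack.

```bash
python3 - <<'E'
from m import *
T5,S5=load('t5'),load('s5');P=[]
for t,s in(((326,173),(304,217.3)),((331,227),(345.7,191.3))):
    u,v=refine(T5,t,True,6),refine(S5,s,True,6);p,g=tri(T5,u,S5,v);P.append(p);print(u,v,p,g,'onz51.5',onz(T5,u,51.5))
d=P[0]-P[1];print('centre',(P[0]+P[1])/2,'len',np.linalg.norm(d),'ang',np.degrees(np.arctan2(d[1],d[0])))
q=lambda x,y:(190+x/3-.33,180+y/3-.33); w=lambda x,y:(290+(x-540)/3-.33,100+y/3-.33)
for t,s in(((640,103),(251,148)),((633,28),(183,190))):print('handle',tri(T5,w(*t),S5,q(*s)))
E
```

```text
[325.8 173.5] [303.9 217.5] [538.   -2.5  51.1] 1.0043370901241844 onz51.5 [538.3  -2.8  51.5]
[331.2 228.5] [345.7 191.5] [397.6 -12.1  52.3] 1.6067620023223823 onz51.5 [398.2 -12.7  51.5]
centre [467.8  -7.3  51.7] len 140.7027634591323 ang 3.8922483172248197
handle (array([631.2,   3.4,  84.4]), np.float64(3.20358168595272))
handle (array([696.4,   7.6,  83.7]), np.float64(3.4404625555996824))
```

Stack dropped about 5 mm and the link centre is 99 mm in front of the gate, as wanted. Regripping at the middle.

Emit:
move_arm --motion "1.5 4 0 0 0 0.3; 3 8 0 0 0 0.6; 4.5 11.5 0 0 0 0.6; 5.7 14.7 0 0 0 0.6; 5.7 14.7 -2 0 0 0.6; 5.7 14.7 -5 0 0 0.6; 5.7 14.7 -7 0 0 0.6; 5.7 14.7 -7.5 0 0 0.6; 5.7 14.7 -7.5 0 0 0.6; 5.7 14.7 -7.5 0 0 0.6"

```text
time: 15.55
tool_pos: [468.2, -1.3, 64.2]
tcp_rot: [-90.0, 0.0, -175.9]
ft_force: [-0.5, -0.2, 1.5]
finger_gap: 74.8
```

Emit:
move_arm --motion "0 0 -1 0 0 0; 0 0 -2.5 0 0 0; 0 0 -3.5 0 0 0; 0 0 -3.5 0 0 0; 0 0 -3.5 0 0 0; 0 0 -3.5 0 0 0"

```text
time: 16.05
tool_pos: [468.5, -1.9, 29.0]
tcp_rot: [-90.0, 0.0, -176.0]
ft_force: [-0.0, -0.2, 0.1]
finger_gap: 75.2
```

Emit:
move_arm --motion "0 0 0 0 0 0; 0 0 0 0 0 0; 0 0 0 0 0 0; 0 0 0 0 0 0; 0 0 0 0 0 0; 0 0 0 0 0 0; 0 0 0 0 0 0; 0 0 0 0 0 0" --fingers 3.0 --squeeze 60

```text
time: 16.72
tool_pos: [468.8, -2.0, 29.3]
tcp_rot: [-90.0, 0.1, -176.0]
ft_force: [-1.9, -0.3, 5.6]
finger_gap: 38.2
```

Emit:
move_arm --motion "0 0 0 0 0 0; 0 0 0.3 0 0 0; 0 0 1 0 0 0; 0 0 2.5 0 0 0; 0 0 4.5 0 0 0; 0 0 6.5 0 0 0; 0 0 8.5 0 0 0; 0 0 10 0 0 0; 0 0 10 0 0 0; 0 0 10 0 0 0"

```text
time: 17.55
tool_pos: [468.7, -1.9, 129.1]
tcp_rot: [-90.0, 0.1, -176.0]
ft_force: [-0.4, -0.5, -2.0]
finger_gap: 38.4
```

Emit:
move_arm --motion "0.2 -1 0 0 0 -0.3; 0.6 -3.5 0 0 0 -1; 1.2 -7 0 0 0 -1.7; 1.8 -10.5 0 0 0 -2.5; 2.4 -14 0 0 0 -3.3; 3 -17.5 0 0 0 -4.1; 3.6 -21 0 0 0 -5; 4.2 -24.5 0 0 0 -5.8; 4.8 -28 0 0 0 -6.6; 5.3 -30.5 0 0 0 -7.1"

```text
time: 18.38
tool_pos: [519.6, -310.0, 125.9]
tcp_rot: [-90.0, -0.2, 176.8]
ft_force: [-0.1, -0.0, -3.6]
finger_gap: 38.4
```

Emit:
move_arm --motion "0.2 -1 -1 0 0 0; 0.2 -1.4 -3 0 0 0; 0.2 -1.4 -5 0 0 0; 0.2 -1.4 -6 0 0 0; 0.2 -1.4 -6 0 0 0; 0.2 -1.4 -6 0 0 0; 0.2 -1.4 -6 0 0 0; 0.2 -1.4 -6 0 0 0"

```text
time: 19.05
tool_pos: [523.9, -321.3, 69.9]
tcp_rot: [-89.9, 0.1, 177.0]
ft_force: [0.0, -0.8, -2.0]
finger_gap: 38.4
```

```bash
python3 - <<'E'
from h import *
s=readout.sense(); print({k:np.round(s[k],2) for k in('time','tool_pos','tcp_rot','ft_force','finger_gap','qd')})
b=snap('scene','s6');a=snap('top','t6')
s=readout.sense(); print({k:np.round(s[k],2) for k in('time','tool_pos','tcp_rot','ft_force','finger_gap','qd')})
cv2.imwrite('pics/v11.png',np.hstack([cv2.resize(b['image'][90:210,190:320],None,fx=3,fy=3,interpolation=cv2.INTER_CUBIC),cv2.resize(a['image'][110:230,400:500],None,fx=3,fy=3,interpolation=cv2.INTER_CUBIC)]))
E
```

```text
{'time': np.float64(19.05), 'tool_pos': array([ 523.94, -321.27,   69.86]), 'tcp_rot': array([-8.9920e+01,  1.1000e-01,  1.7697e+02]), 'ft_force': array([ 0.04, -0.77, -2.05]), 'finger_gap': np.float64(38.42), 'qd': array([ 0.09, -0.28, -0.08, -0.05, -0.07,  0.09])}
{'time': np.float64(19.15), 'tool_pos': array([ 523.95, -321.25,   69.87]), 'tcp_rot': array([-8.9920e+01,  1.2000e-01,  1.7697e+02]), 'ft_force': array([-0.04, -1.06, -2.64]), 'finger_gap': np.float64(38.25), 'qd': array([-0.08, -0.01,  0.35,  0.06, -0.1 ,  0.12])}
```

View pics/v11.png

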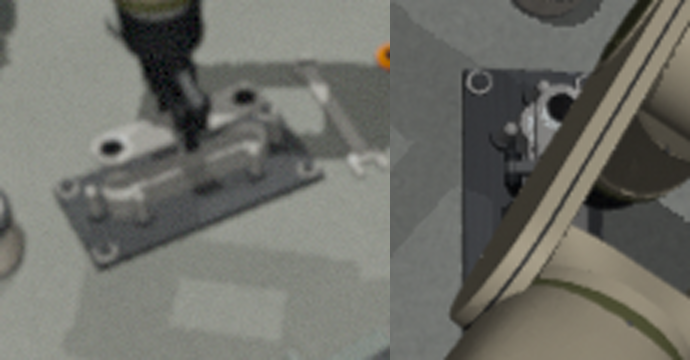

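Both holes of the held link show in the scene view at (226.7,138.7) and (271,121.7), the far one also in the top view at (456.7,144.7). Checking the link's alignment over the bed with the cameras.

```bash
python3 - <<'E'
from m import *
T6,S6=load('t6'),load('s6')
# scene-view bias (top minus scene) from the finished bores, same spot
F=[onz(T,refine(T,b(*q),True,4),60.)-onz(S,refine(S,e(*w),True,4),60.) for q,w in(((329,86),(508,112)),((331,250),(637,62)))]; print('bias',F)
ft=np.mean([onz(T,refine(T,b(*q),True,4),60.) for q in((329,86),(331,250))],0)
p3=[onz(load('t3'),u,52.) for u in((451.1,138.4),(452,215.4))]; print('bed top-cam z52',np.mean(p3,0),'fin z60',ft)
u=[refine(S6,x,True,5) for x in((226.7,138.7),(271,121.7))]
for z in(90.,91.5): 
    P=[onz(S6,x,z) for x in u]; d=P[0]-P[1]; print(z,u,'centre corrected',(P[0]+P[1])/2+np.mean(F,0),'len',np.linalg.norm(d),'ang',np.degrees(np.arctan2(d[1],d[0])))
t=refine(T6,(456.7,144.7),True,5); p,g=tri(T6,t,S6,u[0]); print(t,'far hole tri',p,g,'top z90',onz(T6,t,90.),'centre',onz(T6,t,90.)[:2]-70*np.array([np.cos(np.radians(-3.1)),np.sin(np.radians(-3.1))]))
E
```

```text
bias [array([ 1.9, -0. ,  0. ]), array([2.7, 0.1, 0. ])]
bed top-cam z52 [ 523.3 -321.2   52. ] fin z60 [ 524.3 -322.8   60. ]
90.0 [array([226.6, 139. ]), array([271., 122.])] centre corrected [ 524.1 -324.3   90. ] len 141.5158616594427 ang -3.182414674621166
91.5 [array([226.6, 139. ]), array([271., 122.])] centre corrected [ 524.6 -322.8   91.5] len 141.2716367912787 ang -3.182414674621101
[457.1 145.5] far hole tri [ 593.  -328.3   90.6] 1.3823090785499867 top z90 [ 593.8 -329.    90. ] centre [ 523.9 -325.2]
```

Cameras suggest the link may be 2–4 mm too far to -y. The robot pose disagrees with that, and the height difference from the reference adds uncertainty. I'll lower to just above the pins, where the link top is at the height the finished bores had, and compare directly.

Emit:
move_arm --motion "0 0 -1 0 0 0; 0 0 -2 0 0 0; 0 0 -2.8 0 0 0; 0 0 -2.8 0 0 0; 0 0 -2.8 0 0 0; 0 0 -2.8 0 0 0"

```text
time: 19.65
tool_pos: [522.9, -320.7, 39.9]
tcp_rot: [-90.0, -0.0, 176.9]
ft_force: [0.9, 0.3, -3.3]
finger_gap: 38.1
```

```bash
python3 - <<'E'
from m import *
s=readout.sense(); print({k:np.round(s[k],2) for k in('time','tool_pos','tcp_rot','ft_force')})
S7=snap('scene','s7');T7=snap('top','t7')
z=s['tool_pos'][2]+20.7; print('link top z',z)
g=[proj(S7,[524+70*k,-322-3.8*k,z]) for k in(1,-1)]; u=[refine(S7,x,True,5) for x in g]; print('guess',g,'got',u)
P=[onz(S7,x,z) for x in u]; F=[onz(S,refine(S,e(*w),True,5),60.) for w in((508,112),(637,62))]
d=P[0]-P[1];print('link scene',np.mean(P,0),np.linalg.norm(d),np.degrees(np.arctan2(d[1],d[0])),'fin scene',np.mean(F,0), 'diff',np.mean(P,0)-np.mean(F,0))
t=refine(T7,proj(T7,[594,-327,z]),True,5); print('top far hole',proj(T7,[594,-327,z]),t,onz(T7,t,z),'fin far top',onz(T,refine(T,b(329,86),True,5),60.))
# occlusion-proof: left edge of the dark hole in the top view, row by row
gr=cv2.cvtColor(T7['image'],cv2.COLOR_BGR2GRAY); v,h=int(t[1]),int(t[0]); print(gr[v-6:v+7,h-10:h+11])
# pins in scene (bright domes)
gs=cv2.cvtColor(S7['image'],cv2.COLOR_BGR2GRAY); np.save('pics/gs7.npy',gs)
E
```

```text
{'time': np.float64(19.65), 'tool_pos': array([ 522.9, -320.7,   40. ]), 'tcp_rot': array([-90. ,  -0. , 176.9]), 'ft_force': array([ 0.9,  0.3, -3.3])}
link top z 60.64953725264769
guess [(np.float64(228.1303739285445), np.float64(146.84629098098577)), (np.float64(271.3126876575241), np.float64(129.97100192073162))] got [array([228.7, 146.3]), array([272.2, 129.3])]
link scene [ 521.  -323.1   60.6] 141.28649049430285 -3.193320871776143 fin scene [ 522.  -322.8   60. ] diff [-1.  -0.2  0.6]
top far hole (np.float64(452.9477300544704), np.float64(148.35537812154612)) [453.5 148.7] [ 593.  -328.3   60.6] fin far top [ 594.3 -326.7   60. ]
[[ 54  30  52  54  51  55  92  96 125 129 128 127 142 130 102  76  62  58
   56  55  56]
 [ 55  26  50  52  58  92 125 130 129 125 120 122 142 146 145 118  66  55
   56  55  57]
 [ 54  36  29  55  95 126 129 123 119  97  72  89 128 136 144 139  74  56
   55  55  55]
 [ 55  53  56  72 122 128 125  80  33  19  20  20  22  73 129  95  61  55
   55  56  55]
 [ 54  59 108 112 126 130  99  40  20  19  18  21  22  23  57  57  56  55
   55  56  56]
 [ 58 103 104 125 127 125  51  18  19  21  20  21  23  26  46  54  56  55
   55  55  55]
 [ 74 127  92 123 129 106  43  20  20  20  20  23  24  36  54  56  56  56
   55  56  55]
 [ 74 127  87 123 141 112  44  20  21  20  22  21  27  52  55  56  56  55
   55  55  55]
 [ 85 129  86 133 152 131  60  24  19  19  22  24  42  54  55  55  56  55
   56  56  56]
 [ 97 130  86 136 157 132  96  44  22  18  21  34  52  56  56  55  56  56
   55  54  76]
 [ 74 126  87 141 172 140 142  98  41  21  20  46  54  55  55  56  55  55
   54  54 120]
 [ 55 120  84 120 146 152 153 153  91  63  39  54  56  55  55  56  55  55
   55  89 134]
 [ 52  89  78 121 126 137 143 150 144 127  70  54  55  54  55  55  56  55
   63 123 138]]
```

```bash
python3 - <<'E'
from m import *
T3,S3=load('t3'),load('s3')
for nm,s,c0,w in(('top',T3,(415,120),(415,120,65,120)),('scene',S3,None,(195,100,105,90))):
    g=cv2.GaussianBlur(cv2.cvtColor(s['image'],cv2.COLOR_BGR2GRAY),(3,3),0)
    u=np.array(proj(s,[523,-321,40])).round().astype(int); lab=cv2.connectedComponents((g>115).astype(np.uint8))[1]
    m=(lab==lab[u[1],u[0]]); mm=cv2.moments(m.astype(np.uint8)); cxy=(mm['m10']/mm['m00'],mm['m01']/mm['m00']); print(nm,u,m.sum(),cv2.boundingRect(m.astype(np.uint8)),cxy,'bed z40 ->',onz(s,cxy,40.))
# pins in scene by projection of top result, refined
gs=cv2.cvtColor(S3['image'],cv2.COLOR_BGR2GRAY)
for n,x,y in(('farend',622.3,-326.3),('nearend',423.9,-315.5),('f+y',586.3,-295.7),('n-y',459.7,-345.9),('f-y',583.2,-352.7),('n+y',462.9,-289.1)):
    p=np.array(proj(S3,[x,y,52])); r0=refine(S3,p+[.3,.8],False,3); print(n,p,r0,onz(S3,r0,52.))
E
```

```text
top [450 177] 654 (444, 144, 14, 68) (450.6896024464832, 177.98012232415903) bed z40 -> [ 521.5 -322.2   40. ]
scene [251 143] 150691 (0, 0, 640, 400) (331.9067827541127, 242.34913166678834) bed z40 -> [514.7  94.1  40. ]
farend [219.7 152.7] [219.8 153.1] [ 622.8 -324.4   52. ]
nearend [280.6 128.8] [280.7 128.6] [ 423.2 -315.6   52. ]
f+y [235.7 154.3] [234.7 153.5] [ 587.5 -299.8   52. ]
n-y [265.4 127.3] [265.7 126.6] [ 457.6 -348.1   52. ]
f-y [227.9 141.8] [227.7 141.6] [ 583.1 -353.8   52. ]
n+y [273.8 139. ] [273.6 138.1] [ 461.6 -292.6   52. ]
```

Estimates of the side error spread over 0.5–2.5 mm, all towards -y. A shift of +1.2 mm in y and +0.5 mm in x keeps every estimate within the 2.5 mm pin play. Lowering in steps and watching the force.

Emit:
move_arm --motion "0.05 0.12 0 0 0 0; 0.05 0.12 0 0 0 0; 0.05 0.12 -0.2 0 0 0; 0.05 0.12 -0.4 0 0 0; 0.05 0.12 -0.6 0 0 0; 0.05 0.12 -0.6 0 0 0; 0.05 0.12 -0.6 0 0 0"

```text
time: 20.33
tool_pos: [523.3, -319.4, 33.9]
tcp_rot: [-90.0, -0.0, 176.9]
ft_force: [-0.7, 0.5, -3.3]
finger_gap: 38.3
```

Emit:
move_arm --motion "0 0 -0.1 0 0 0; 0 0 -0.2 0 0 0; 0 0 -0.3 0 0 0; 0 0 -0.3 0 0 0"

```text
time: 20.67
tool_pos: [523.4, -319.5, 31.0]
tcp_rot: [-90.0, -0.0, 176.9]
ft_force: [-0.1, -0.2, -2.2]
finger_gap: 38.6
```

Emit:
move_arm --motion "0 0 -0.1 0 0 0; 0 0 -0.2 0 0 0; 0 0 -0.3 0 0 0; 0 0 -0.3 0 0 0"

```text
time: 21.0
tool_pos: [523.4, -319.5, 28.0]
tcp_rot: [-90.0, -0.0, 176.9]
ft_force: [0.3, 0.6, -3.4]
finger_gap: 38.4
```

The link is now about 8 mm below the pin tops with no side force, so it is between the pins.

Emit:
move_arm --motion "0 0 -0.1 0 0 0; 0 0 -0.2 0 0 0; 0 0 -0.25 0 0 0; 0 0 -0.25 0 0 0"

```text
time: 21.33
tool_pos: [523.4, -319.5, 25.6]
tcp_rot: [-90.0, -0.0, 176.9]
ft_force: [0.0, 0.7, -3.0]
finger_gap: 38.3
```

Emit:
move_arm --motion "0 0 -0.05 0 0 0; 0 0 -0.1 0 0 0; 0 0 -0.1 0 0 0"

```text
time: 21.58
tool_pos: [523.5, -319.6, 24.7]
tcp_rot: [-90.0, -0.0, 176.9]
ft_force: [-0.1, -0.0, -2.4]
finger_gap: 38.3
```

Emit:
move_arm --motion "0 0 -0.05 0 0 0; 0 0 -0.1 0 0 0; 0 0 -0.1 0 0 0"

```text
time: 21.83
tool_pos: [523.7, -319.7, 24.4]
tcp_rot: [-90.0, 0.0, 176.9]
ft_force: [-3.5, 1.1, 2.9]
finger_gap: 38.3
```

Emit:
move_arm --motion "0 0 -0.05 0 0 0; 0 0 -0.05 0 0 0; 0 0 -0.05 0 0 0"

```text
time: 22.08
tool_pos: [523.7, -319.7, 24.3]
tcp_rot: [-90.0, 0.0, 176.9]
ft_force: [-4.3, 3.5, 7.1]
finger_gap: 38.3
```

Seated on the bed with light contact of about 10 N. Releasing and withdrawing.

Emit:
move_arm --motion "0 0 0 0 0 0; 0 0 0 0 0 0; 0 0 0 0 0 0; 0 0 0 0 0 0; 0 0 0 0 0 0; 0 0 0 0 0 0" --fingers 7.5

```text
time: 22.58
tool_pos: [523.5, -319.6, 23.2]
tcp_rot: [-90.0, 0.0, 176.9]
ft_force: [0.5, -0.3, -0.3]
finger_gap: 75.3
```

Emit:
move_arm --motion "0 0 0.5 0 0 0; 0 0 2 0 0 0; 0 0 5 0 0 0; 0 0 8 0 0 0; 0 0 11 0 0 0; 0 0 14 0 0 0; -3 -2 16 0 0 0; -6 -5 16 0 0 0; -9 -8 16 0 0 0; -12 -11 16 0 0 0"

```text
time: 23.42
tool_pos: [404.4, -429.0, 184.8]
tcp_rot: [-89.9, 0.1, 177.0]
ft_force: [0.2, -1.1, -1.0]
finger_gap: 75.0
```

Emit:
move_arm --motion "-2.5 -2.5 0 0 0 0; -5 -5 0 0 0 0; -7 -8 0 0 0 0; -7 -10 0 0 0 0; -7 -10 0 0 0 0; -7 -10 0 0 0 0"

```text
time: 23.92
tool_pos: [334.5, -528.7, 183.4]
tcp_rot: [-90.0, 0.0, 176.8]
ft_force: [1.1, 0.4, 1.2]
finger_gap: 74.9
```

```bash
python3 - <<'E'
from m import *
s=readout.sense(); print({k:np.round(s[k],2) for k in('time','tool_pos','ft_force','qd')})
T8=snap('top','t8');S8=snap('scene','s8');P=[]
for k in(1,-1):
    p=[523+70*k,-321-3.8*k,45]; u,v=refine(T8,proj(T8,p),True,5),refine(S8,np.array(proj(S8,p))+[.5,-.5],True,5); q,g=tri(T8,u,S8,v); P.append(q); print(u,v,q,g,onz(T8,u,46.))
d=P[0]-P[1];print('centre',(P[0]+P[1])/2,np.linalg.norm(d),np.degrees(np.arctan2(d[1],d[0])))
f=lambda im,a,b,k:cv2.resize(im[a[0]:a[1],b[0]:b[1]],None,fx=k,fy=k,interpolation=cv2.INTER_CUBIC)
C=np.zeros((600,800,3),np.uint8)
for im,x,y in((f(T8['image'],(120,240),(415,480),3),0,0),(f(S8['image'],(110,200),(200,300),3),200,0),(f(T8['image'],(60,230),(290,360),2),510,0),(f(T8['image'],(130,240),(150,250),2),0,370),(f(S8['image'],(190,310),(190,350),2.5),380,300) if 0 else (f(S8['image'],(190,300),(190,350),2),210,370)): C[y:y+im.shape[0],x:x+im.shape[1]]=im[:600-y,:800-x]
cv2.imwrite('pics/v12.png',C)
E
```

```text
{'time': np.float64(23.92), 'tool_pos': array([ 334.5, -528.7,  183.4]), 'ft_force': array([1.1, 0.4, 1.2]), 'qd': array([ 2. , -1.1,  1.7,  0.3,  0.2,  0.4])}
[451.1 150. ] [229.5 150. ] [ 592.8 -325.7   46.7] 1.2489735653269973 [ 593.4 -326.4   46. ]
[451.4 204. ] [272.4 133.3] [ 452.9 -316.9   47.5] 1.6474285239070967 [ 453.7 -317.9   46. ]
centre [ 522.8 -321.3   47.1] 140.13760874240896 -3.6044432433809783
```

View pics/v12.png

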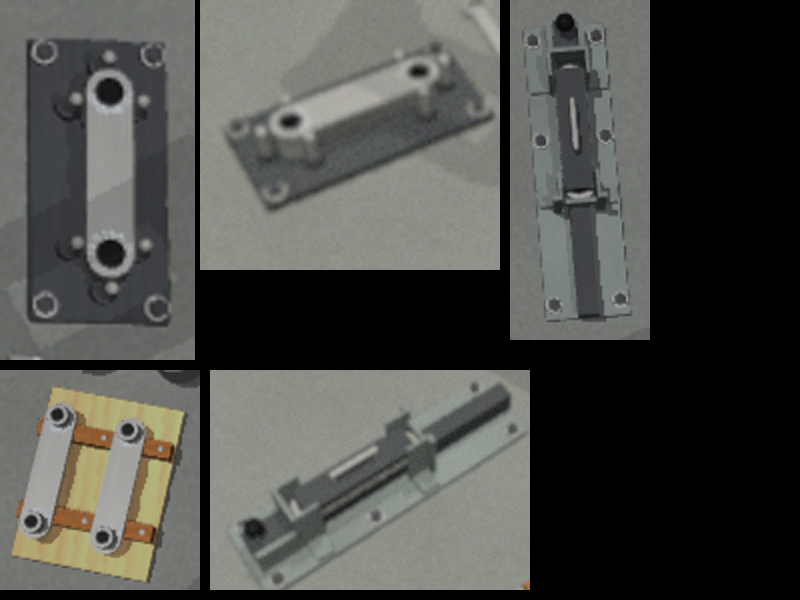

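The drawn link lies flat between all six pins: crop holes at (109,92) and (110,253), measured centre within about 1 mm of the bed centre. Rack and magazine are as they should be. Settling briefly, then handing in.

Emit:
move_arm --motion "0 0 0 0 0 0; 0 0 0 0 0 0; 0 0 0 0 0 0; 0 0 0 0 0 0"

```text
time: 24.35
tool_pos: [335.6, -527.5, 183.4]
tcp_rot: [-90.0, 0.0, 177.0]
ft_force: [-1.1, -0.3, 0.7]
finger_gap: 74.8
```

```bash
python3 -c "
from bench import r; print(r.hand_in())"
```

```text
the job is handed in; nothing more can be done
None
```

The fixture is reloaded and I handed the job in at about 24 s; the hand-in gives no verdict.

**What I did:** I laid the finished link across the rack bearers. I drew the bottom link straight out to the delivery point and let it go. Then I took it by its middle and lowered it between the pins with about 10 N of contact.

**Last checks:**
- **Finished link:** its centre was about 2–3 mm from the middle of the free room, and it lay flat.
- **Stack and weight:** the weight's handle dropped about 5 mm when the bottom link came out, and the weight looked level in the last pictures.
- **Drawn link:** its centre was within about 1 mm of the bed centre, and its angle within 0.5° of the bed's. The hole spacing measured 140.1 mm against 140.
- **Tin, pot and oil can:** I never worked near them, but I did not measure them again at the end.

**What disagreed:**
- **Heights:** camera heights mostly read 1–3 mm too high.
- **Sideways position over the fixture:** before lowering, the camera and robot estimates differed by up to 4 mm. I compared again just above the pins and shifted 1.2 mm. The link then went in without side force.

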